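# Crack the left-hand union nut of a fuel-gas outlet with a spanner

## Task

Crack loose the union nut on the fuel-gas outlet, the notched one with the left-hand thread: take the larger spanner from the mat, feel its jaw fully home on the nut's flats without forcing it, and turn the nut clockwise, seen from above, by an eighth of a turn or more, going by feel so that you never do it up tighter. Then lay the spanner flat on the mat again. Turn the nut only with the spanner, not the gripper, and leave the inert-gas outlet's nut and everything else alone.

Things in the scene. Friction and masses are not known exactly. Their poses are not given: they have to be found in the camera images.
- fuel_outlet: Fuel-gas outlet: plated valve, 44 mm square, 50 mm high, on a plate 150 x 90 x 10 mm (x = -45 to +105 mm). Over the nut a 10 mm tube rises to 137 mm, runs 82 mm to +x and down to a block with gauge; a knob reaches y = +50 mm, 30 mm up. Origin: on the table on the nut's axis, z up. It has a flashback arrestor, a brass cylinder 34 mm across, in the tube's down-leg.
- fuel_union (a point): Centre of the fuel outlet's union nut, 77 mm up, fixed to the outlet. Brass hexagon, notched across its corners half way up (left-hand thread), 32 mm across flats, 37 mm across corners, 66 to 88 mm above the table, axis vertical. How its flats stand differs each time and no pose tells it: feel for them with the spanner or look (they repeat every 60 degrees).
- fuel_nut (a joint): Turn of the notched nut in rad: 0 as found, tight, wherever its flats stand. It grows clockwise seen from above, which loosens it. Loosening takes a steady 1.2 N m (about 11 N at the spanner's grip point) all the way; the other way, done up tight, it does not move and the load only mounts. It does not rise or come off.
- inert_outlet: Inert-gas outlet: plated valve, 44 mm square, 50 mm high, on a plate 150 x 90 x 10 mm (x = -45 to +105 mm). Over the nut a 10 mm tube rises to 137 mm, runs 82 mm to +x and down to a block with gauge; a knob reaches y = +50 mm, 30 mm up. Origin: on the table on the nut's axis, z up. No arrestor, bare tube; may stand on either side.
- inert_nut (a joint): Turn of the inert outlet's nut in rad, 0 as found; grows anticlockwise. Same size and height as the other, plain corners, right-hand thread.
- spanner: The larger of two spanners on the mat: steel, single open end, 265 mm long, about 0.42 kg, lying flat. Origin: under the handle at the grip point, level with the head's underside, 110 mm behind the jaw centre; x along the handle to the jaw, z up. Handle 26 mm wide, 9 mm thick (2 to 11 mm above the underside), x = -147 to +76 mm; balances near x = +25 mm.
- spanner_jaw (a point): Jaw centre, at (110, 0, 6.5) mm in the spanner's frame. Jaw opens 15 degrees anticlockwise of +x; head 13 mm thick, 64 wide. Faces 33.5 mm apart, from the throat 20 mm behind to 13 mm ahead, flared to 41 mm at the tips, 21 mm ahead. Goes on sideways, along two flats within about 5 degrees; home, the throat meets a corner, this point 1.5 mm past the nut's axis.
- mat: Dark rubber tool mat, 340 x 220 x 3 mm, fixed; origin under its centre, x along its length.
Not all that is in view belongs to the job. What is shaped like the fuel_outlet but brown, green or turquoise is not meant.

How it is judged (in metres and radians):
On the way, in this order (a step that is already met when the one before it is completed fails the run):
1. the spanner's jaw is home on the notched nut (horizontal distance between spanner_jaw and fuel_union below 0.005 m and height (world z) of spanner_jaw between 0.06 and 0.094 m), for 0.2 s.
2. the nut has been turned clockwise by an eighth of a turn (value of joint fuel_nut above 0.785 rad), for 0.1 s.
At the end, for the whole second after the job is handed in: The notched nut stands at least an eighth of a turn (0.785 rad) clockwise from tight; the larger spanner lies flat and still on the mat, handle middle and jaw centre both over it; the inert outlet's nut is where it was (within 0.1 rad) (value of joint fuel_nut above 0.785 rad and x of spanner in the frame of mat between -0.17 and 0.17 m and y of spanner in the frame of mat between -0.11 and 0.11 m and x of spanner_jaw in the frame of mat between -0.17 and 0.17 m and y of spanner_jaw in the frame of mat between -0.11 and 0.11 m and height (world z) of spanner below 0.015 m and height (world z) of spanner_jaw below 0.02 m and linear speed of spanner below 0.02 m/s and value of joint inert_nut between -0.1 and 0.1 rad); the robot touches nothing.
It fails at once if the notched nut is done up tighter (turned anticlockwise from tight) (value of joint fuel_nut below -0.02 rad).
It fails at once if the spanner is forced on the nut, shoved on hard or pulled hard when it does not give (freely turning it presses the jaw with about 120 N in all) (contact force between spanner and fuel_nut above 220 N).
It fails at once if the gripper touches the notched nut (contact force between the fingers and fuel_nut above 2 N).
It fails at once if the inert outlet's nut is turned (value of joint inert_nut above 0.1 rad or value of joint inert_nut below -0.1 rad).
It fails at once if another thing is disturbed (moved by more than 30 mm) (distance of any of small_spanner, screwdriver, tape_roll, spare_nut, multimeter, leak_spray, washer_tray, brass_plug from where it was at the start of the episode above 0.03 m).
It also fails if it takes over 72 s, if anything falls off the work surface, if the arm or the gripper's body presses on something with over 40 N, if the wrist force passes 120 N, or if a joint passes its speed limit or range.

## Robot

A 6-joint arm with a two-finger parallel gripper is mounted at the origin on the work surface. World frame = base frame: x ahead of the robot, y to its left, z up, the work surface at z = 0. Lengths are in mm, angles in rad, forces in N, time in s.
With the tool pointing down it reaches from about 275 to 1000 mm from the base axis. Payload 8.4 kg.
Tool frame: the origin (TCP) lies at the very end of the fingers, on their centre line; the grasp point (between the pads) lies 19 mm behind it; z points along the fingers, y is the line along which they close (so a half turn about z gives the same grasp; the last joint's range is limited). The gripper opens to 85 mm and grips with 20 to 120 N. Pads are 22 mm wide; open, the fingers measure 114 mm over their backs; the gripper's body (76 mm by 85 mm) begins 54 mm behind the grasp point. The pads swing forward as they close: fully open they stand 13 mm farther back than shut.
Start: joints at [1.254, 0.353, 1.633, -0, 1.155, -0.002], TCP at [193.515, 594.289, 231.281] pointing down, gripper open.
Joint ranges: [-2.63, 2.63], [-0.92, 2.1], [0.06, 2.66], [-1.3, 4.44], [0, 2.69], [-3.02, 3.02]. Speed limits (rad/s): [2.22, 2.22, 2.79, 3.14, 3.14, 3.14].

## Interface

Orientations are given as [roll, pitch, yaw] about the fixed x, y, z axes, in that order (R = Rz(yaw) Ry(pitch) Rx(roll)).
In Python, from rig import sensors, grab_frame, camera_params, order gives the robot as it stands. The module is installed in compiled form; this text tells all that it offers.
- The arm moves only by the tool move_arm, never from a script. Its argument "motion" is a list of rows, each a list of 7 numbers: the turn, a rotation vector about the tool's x, y, z in rad, then the shift along the tool's x, y, z in m, then the finger opening in m, from 0 to 0.0854. A call has 1 to 8 rows; each row is the pose to reach, as a shift and turn from the pose commanded when the call began, along the tool's axes at that moment; what a row does not reach only later rows make up. A row lasts 1/8 s, in which the tool goes at most 62.5 mm and 10.7 degrees, less where a joint would pass 70% of its speed; a pose out of reach is approached as far as the arm can. A call with a gripper value outside its range is refused whole. The fingers move at their own pace and stop on an object; "grip_force" is the grip in N (left out, the last holds). Time passes only in rows, so rows that repeat a pose let the fingers close. It gives the time, the measured TCP pose, the force, the opening and the grip force at its end, in the units of the state.
- sensors.sense(): the state, without advancing time (a new reading comes with each control period).
- grab_frame(name): name is "side" or "top" or "wrist"; returns (picture, depth): 400x640x3 uint8, red, green, blue; 400x640 float32, mm along the optical axis (not along the pixel's ray), 0 where there is no reading.
- camera_params(name): a dict with "camera_matrix" (3x3 intrinsics, pixels), "world_from_camera" (4x4, takes a point from camera to world coordinates). Camera axes: x right, y down, z forward; pixel columns grow to the right and rows downward; lengths in mm; the calibration is good to about 2 mm. A picture is of the moment at which its call begins: read the wrist's pose just before it. camera_params takes no time and is no camera call; for the wrist camera it gives the pose at the moment of the call.
- order.sign_off(): hands the job in; it is judged then, once.
The state is a dict: "clock": time; "qpos": joint angles; "qvel": joint speeds; "joint_efforts": joint torques, N m; "eef_pos": TCP position; "tcp_rot": TCP orientation; "contact_force": force on the tool from outside, world axes, zero at the start; "wrist_torque": the same for the moment, N m; "opening": opening from 0.0 (shut) to 1.0 (fully open); "grasp_force": force on a finger pad.
Only numpy, scipy, OpenCV 4.12 (cv2) and the standard library are available. Lean on these libraries where they do the work, as an engineer would, in place of code of your own. Each camera call takes 0.05 s, during which the arm holds its last target. There are 200 camera calls.

## Working session

There is one attempt and no reset: what is moved stays moved. The work goes in short steps, Python scripts to look and compute and a tool call to move; the robot and the scene stay as the last step left them, time stands still between calls to the robot, and variables do not carry over. Pictures are saved under pics/ and viewed, at most 10 in all, crops included, and the job is handed in when it is done.

Besides the shell and the picture viewer there is one more tool, called after ">>>" as a command line: name --pt "numbers of a row" for each row, then --argument value for the rest. move_arm: Moves the arm, as the interface text tells. Its arguments: {"type":"object","properties":{"motion":{"type":"array","items":{"type":"array","items":{"type":"number"}}},"grip_force":{"type":"number"}},"required":["motion"]}

```bash
mkdir -p pics; cat > h.py <<'E'
import numpy as np, cv2
from rig import sensors, grab_frame, camera_params, order
def save(n,p,crop=None,s=1):
    if crop: p=p[crop[1]:crop[3],crop[0]:crop[2]]
    if s!=1: p=cv2.resize(p,None,fx=s,fy=s,interpolation=cv2.INTER_CUBIC)
    cv2.imwrite('pics/'+n,p[...,::-1])
def at(cp,d,u,v):
    K=cp['camera_matrix'];T=np.array(cp['world_from_camera']);z=d[int(v),int(u)]
    return (T@np.r_[np.linalg.inv(K)@[u*z,v*z,z],1])[:3]
def atz(cp,u,v,h):
    K=cp['camera_matrix'];T=np.array(cp['world_from_camera'])
    r=T[:3,:3]@np.linalg.inv(K)@[u,v,1.];o=T[:3,3]
    return o+r*(h-o[2])/r[2]
def proj(cp,p):
    K=cp['camera_matrix'];T=np.linalg.inv(np.array(cp['world_from_camera']))
    q=K@(T@np.r_[p,1])[:3];return q[:2]/q[2]
E
python3 - <<'E'
from h import *
import pickle
for n in('top','side'):
    cp=camera_params(n);p,d=grab_frame(n);save(n+'0.png',p);pickle.dump((cp,p,d),open(n+'0.pkl','wb'))
    print(n,np.round(cp['world_from_camera'],3).tolist(),np.round(cp['camera_matrix'],1).tolist())
s=sensors.sense();print(s)
E
```

```text
top [[0.006, -0.997, 0.082, 313.772], [-1.0, -0.007, -0.009, 162.846], [0.01, -0.082, -0.997, 1441.324], [0.0, 0.0, 0.0, 1.0]] [[437.7, 0.0, 320.3], [0.0, 437.7, 195.2], [0.0, 0.0, 1.0]]
side [[0.961, -0.158, 0.227, 167.361], [-0.276, -0.512, 0.814, -665.929], [-0.013, -0.845, -0.535, 624.874], [0.0, 0.0, 0.0, 1.0]] [[413.9, 0.0, 316.8], [0.0, 413.9, 197.5], [0.0, 0.0, 1.0]]
{'clock': 0.1, 'qpos': array([ 1.25362823e+00,  3.53574942e-01,  1.63404758e+00,  9.91964520e-06,
        1.15521052e+00, -2.39337050e-03]), 'qvel': array([ 4.64195127e-04, -5.51418775e-04, -3.07131935e-03,  9.46996784e-04,
       -5.50473965e-05, -1.82569918e-03]), 'joint_efforts': array([-1.18243061e-04, -6.06351686e+01, -3.42819250e+01, -1.80214465e-04,
        3.83634077e-03, -5.49301114e-05]), 'eef_pos': array([193.36243232, 593.89118408, 230.64443773]), 'tcp_rot': array([-3.14035229e+00, -1.20389900e-05,  2.82681391e+00]), 'contact_force': array([ 0.27670572, -0.28922583, -0.70708547]), 'wrist_torque': array([-0.03820364, -0.02229477,  0.00451124]), 'grasp_force': 0.0, 'opening': 1.004400411707963}
```

View pics/top0.png

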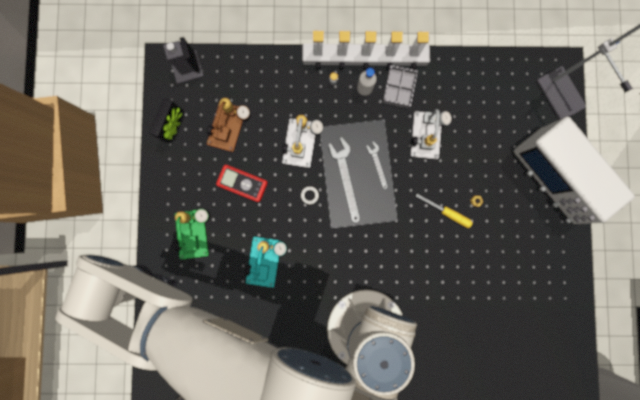

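View pics/side0.png

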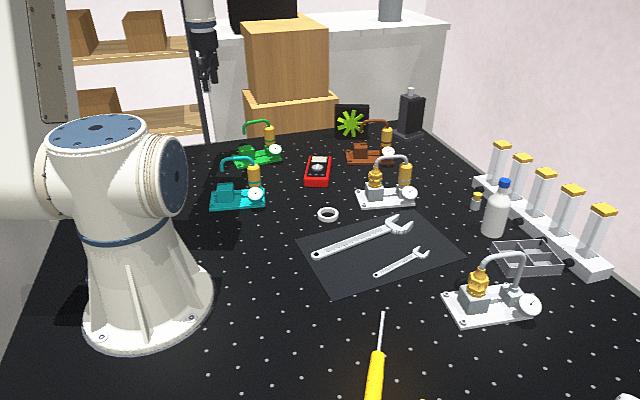

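Top view: plated outlets are at about (300,138) and (427,135). The coloured look-alikes are brown (228,125), green (191,235) and turquoise (265,262). Spanners: larger, jaw (340,148) to tail (355,219); smaller, (377,165). In the side view the plated outlet at (385,180) has the arrestor (405,173), and the one at (490,290) has a bare tube. So the fuel outlet is the one at top (300,138). I'll check that in a close crop.

```bash
python3 - <<'E'
from h import *
import pickle
cp,p,d=pickle.load(open('top0.pkl','rb'))
cs,ps,ds=pickle.load(open('side0.pkl','rb'))
a=cv2.resize(p[105:235,270:400],(590,590),interpolation=cv2.INTER_CUBIC)
b=cv2.resize(ps[145:215,350:430],None,fx=2.6,fy=2.6,interpolation=cv2.INTER_CUBIC)
c=cv2.resize(ps[245:330,440:550],None,fx=1.9,fy=1.9,interpolation=cv2.INTER_CUBIC)
im=np.zeros((590,800,3),np.uint8);im[:,:590]=a;im[:b.shape[0],590:590+b.shape[1]]=b;im[200:200+c.shape[0],590:590+c.shape[1]]=c[:,:210]
save('crop1.png',im)
for q in[(340,148),(355,219),(345,180),(298,148),(302,120),(317,127),(322,127),(396,222)]:print(q,at(cp,d,*q).round(0))
# metallic pixels on mat
m=np.zeros(d.shape,bool);m[130:226,322:366]=1
m&=(p.min(2)>130);ys,xs=np.nonzero(m)
P=np.array([atz(cp,u,v,10)[:2] for u,v in zip(xs,ys)]);c0=P.mean(0);_,_,V=np.linalg.svd(P-c0);print(len(P),c0,V[0]);t=(P-c0)@V[0];print(t.min(),t.max())
E
```

```text
(340, 148) [591.  85.   3.]
(355, 219) [354.  36.  17.]
(345, 180) [482.  69.  19.]
(298, 148) [571. 220. 101.]
(302, 120) [652. 208. 128.]
(317, 127) [649. 162.  52.]
(322, 127) [653. 146.  36.]
(396, 222) [ 346. -101.   -3.]
855 [487.50158869  65.21544342] [-0.97626565 -0.2165765 ]
-175.3115784864363 147.01104361298997
```

View pics/crop1.png

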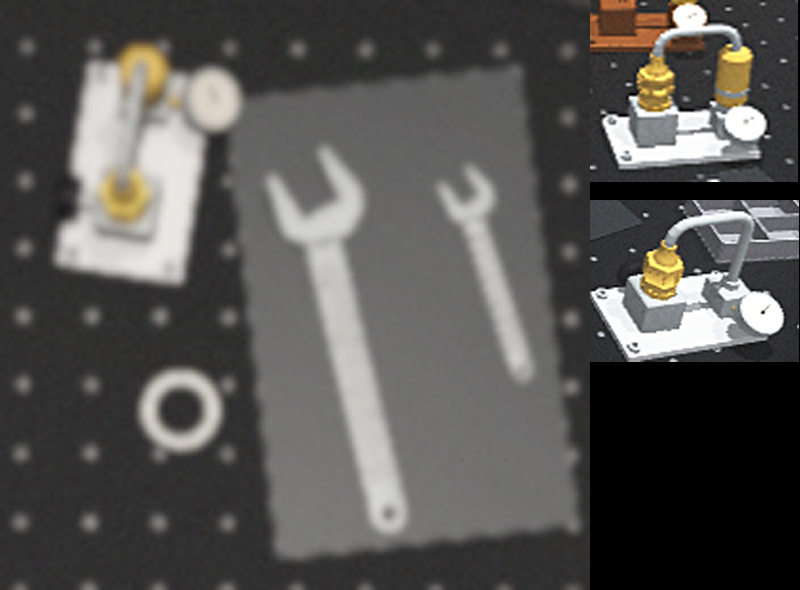

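The crop confirms it. Upper right shows the notched brass nut with the arrestor, which is the outlet at top (300,138). Lower right shows the plain nut with the bare tube. The larger spanner's head is at crop (315,205) and its tail at (388,515). Next I'll find how the wrist camera sits and plan the move over the spanner.

```bash
cat >> h.py <<'E'
from scipy.spatial.transform import Rotation as R
def go(x,y,z,yaw,n=None):
    "rows (tool frame) to TCP target pointing down, yaw in deg"
    s=sensors.sense();R0=R.from_euler('xyz',s['tcp_rot']);R1=R.from_euler('xyz',[np.pi,0,np.radians(yaw)])
    rv=(R0.inv()*R1).as_rotvec();t=R0.inv().apply(np.array([x,y,z])-s['eef_pos'])/1000
    k=max(np.linalg.norm(rv)/np.radians(10.5),np.linalg.norm(t)/.0615)
    print('t',round(s['clock'],2),'need rows>=',round(k,2),'final',rv.round(4),t.round(4))
E
python3 - <<'E'
from h import *
import pickle
s=sensors.sense();W=np.array(camera_params('wrist')['world_from_camera'])
Rt=R.from_euler('xyz',s['tcp_rot']).as_matrix()
print((Rt.T@(W[:3,3]-s['eef_pos'])).round(1),(Rt.T@W[:3,:3]).round(3).tolist(),camera_params('wrist')['camera_matrix'].tolist())
cp,p,d=pickle.load(open('top0.pkl','rb'))
f=lambda u,v,h:atz(cp,270+u/4.538,105+v/4.538,h).round(1)
print('tail',f(388,515,12),'neck',f(322,245,12),'nut',f(124,195,90),'arr',f(142,65,120))
go(440,70,260,15)
E
```

```text
[  73.5    0.5 -141.2] [[0.001, -0.956, -0.295], [1.0, 0.001, -0.0], [0.001, -0.295, 0.956]] [[286.26668144655815, 0.0, 321.3606215675444], [0.0, 286.26668144655815, 197.28430456909197], [0.0, 0.0, 1.0]]
tail [356.3  34.2  12. ] neck [552.2  82.2  12. ] nut [572.8 223.1  90. ] arr [656.3 210.5 120. ]
t 0.1 need rows>= 14.0 final [-5.000e-04  1.600e-03  2.565e+00] [-0.3967 -0.4218 -0.0288]
```

>>> move_arm --pt "0 0 0.18 -0.04 -0.042 0 0.085" --pt "0 0 0.36 -0.08 -0.085 0 0.085" --pt "0 0 0.54 -0.12 -0.126 0 0.085" --pt "0 0 0.72 -0.16 -0.168 0 0.085" --pt "0 0 0.9 -0.2 -0.21 0 0.085" --pt "0 0 1.08 -0.24 -0.252 0 0.085" --pt "0 0 1.26 -0.28 -0.295 0 0.085" --pt "0 0 1.44 -0.32 -0.335 0 0.085"

```text
clock: 1.1
eef_pos: [394.4, 174.8, 231.3]
tcp_rot: [3.141, -0.0, 1.381]
contact_force: [0.6, 0.6, -0.2]
opening: 0.992
grasp_force: 0.0
```

```bash
python3 - <<'E'
from h import *
go(450,100,220,15)
print(sensors.sense()['qpos'])
E
```

```text
t 1.1 need rows>= 6.11 final [ 1.0000e-04 -2.0000e-04  1.1192e+00] [-0.063   0.0687  0.0113]
[ 4.13782221e-01  4.41294094e-02  2.02477388e+00 -5.36263705e-05
  1.07250786e+00  6.03610704e-01]
```

>>> move_arm --pt "0 0 0.18 -0.01 0.01 0 0.085" --pt "0 0 0.36 -0.02 0.02 0.005 0.085" --pt "0 0 0.54 -0.03 0.03 0.01 0.085" --pt "0 0 0.72 -0.04 0.045 0.011 0.085" --pt "0 0 0.9 -0.05 0.055 0.011 0.085" --pt "0 0 1.05 -0.06 0.065 0.011 0.085" --pt "0 0 1.12 -0.063 0.069 0.011 0.085" --pt "0 0 1.12 -0.063 0.069 0.011 0.085"

```text
clock: 2.1
eef_pos: [450.3, 101.8, 220.0]
tcp_rot: [-3.142, 0.001, 0.267]
contact_force: [0.1, 0.9, -0.4]
opening: 0.995
grasp_force: 0.0
```

```bash
python3 - <<'E'
from h import *
import pickle
s=sensors.sense();cp=camera_params('wrist');p,d=grab_frame('wrist');pickle.dump((cp,p,d),open('w1.pkl','wb'))
save('w1.png',p)
print(s['eef_pos'],s['tcp_rot'])
for h,q in ((90,[572.8,223.1,90]),(12,[356,34,12]),(12,[552,82,12])):print(proj(cp,q))
E
```

```text
[450.31755302 101.82894458 220.04995112] [-3.14158856e+00  5.17556164e-04  2.66714809e-01]
[218.51050495  16.49299439]
[350.60963605 252.16112354]
[360.69096396  94.40857451]
```

View pics/w1.png

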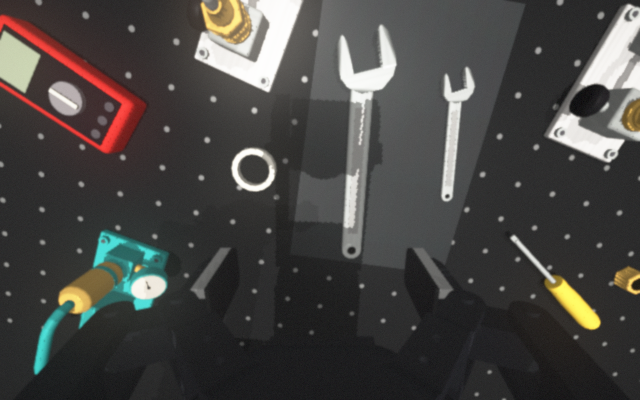

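The larger spanner runs from its tail end at (350,258) to the neck at (363,92), with the jaw tips at (342,40) and (384,28). The fuel nut is at (228,20), cut by the top edge. I'll measure the spanner from this frame and then go closer to look at the nut.

```bash
python3 - <<'E'
from h import *
import pickle
cp,p,d=pickle.load(open('w1.pkl','rb'))
g=p.astype(int).min(2)
# depth-based mask: points 8-18 mm high near spanner
H,Wd=d.shape;v,u=np.mgrid[:H,:Wd];K=cp['camera_matrix'];T=cp['world_from_camera']
X=np.stack([(u-K[0,2])*d/K[0,0],(v-K[1,2])*d/K[1,1],d],-1)@T[:3,:3].T+T[:3,3]
z=X[...,2]
print('mat z',np.median(z[150:200,400:420]),'table',np.median(z[100:140,180:220]),'handle',np.median(z[110:240,355:358]))
B=np.zeros(d.shape,bool);B[20:265,325:405]=1
m=B&(z>8)&(z<25);print(m.sum())
def cols(r):
    c=np.nonzero(m[r])[0];return (c.min(),c.max()) if len(c) else None
L=[]
for r in range(20,265,8):
    c=cols(r)
    if c: 
        a=atz(cp,c[0]-.5,r,14)[:2];b=atz(cp,c[1]+.5,r,14)[:2];print(r,c,a.round(1),b.round(1),round(np.linalg.norm(a-b),1))
    if c and 110<=r<=240:L.append((a+b)/2)
L=np.array(L);c0=L.mean(0);V=np.linalg.svd(L-c0)[2][0];V*=np.sign(V[0]);print('axis',c0,np.degrees(np.arctan2(V[1],V[0])),((L-c0)@[-V[1],V[0]]).round(1))
P=np.array([atz(cp,b,a,14)[:2] for a,b in zip(*np.nonzero(m))]);t=(P-c0)@V;n=(P-c0)@[-V[1],V[0]]
print('tail',t.min(),np.percentile(t,.3),'tip+',t[n>0].max(),'tip-',t[n<0].max(),n.min(),n.max())
core=t[abs(n-0)<4];print('throat on axis',np.max(core))
go(470,190,130,15)
E
```

```text
mat z 1.7914253330097551 table -1.3862377398346553 handle 12.014276524346258
5306
28 (np.int64(379), np.int64(385)) [621.   84.2] [622.9  76.9] 7.5
36 (np.int64(340), np.int64(390)) [602.5 122.4] [617.1  69.2] 55.2
44 (np.int64(338), np.int64(392)) [594.5 122.3] [610.3  64.5] 59.9
52 (np.int64(337), np.int64(394)) [586.6 121.1] [603.5  59.7] 63.7
60 (np.int64(338), np.int64(395)) [579.3 117.8] [596.2  56. ] 64.1
68 (np.int64(338), np.int64(394)) [571.4 115.6] [588.2  54.3] 63.5
76 (np.int64(340), np.int64(391)) [564.1 111.1] [579.6  54.8] 58.4
84 (np.int64(345), np.int64(385)) [557.6 103.3] [569.8  58.5] 46.4
92 (np.int64(350), np.int64(372)) [550.9  95.3] [557.9  70. ] 26.2
100 (np.int64(350), np.int64(372)) [542.7  92.8] [549.7  67.3] 26.4
108 (np.int64(350), np.int64(371)) [534.3  90.2] [541.   65.7] 25.5
116 (np.int64(349), np.int64(370)) [525.4  88.7] [532.2  64. ] 25.7
124 (np.int64(349), np.int64(370)) [516.8  86.1] [523.6  61.1] 25.9
132 (np.int64(348), np.int64(369)) [507.6  84.6] [514.5  59.4] 26.1
140 (np.int64(348), np.int64(368)) [498.7  81.9] [505.3  57.6] 25.1
148 (np.
[... 621 characters left out ...]
 np.int64(362)) [399.1  57.1] [405.6  33.2] 24.7
228 (np.int64(343), np.int64(362)) [387.9  55.1] [394.9  29.8] 26.3
236 (np.int64(343), np.int64(361)) [376.9  51.9] [383.6  27.6] 25.2
244 (np.int64(342), np.int64(360)) [365.4  49.8] [372.1  25.3] 25.4
252 (np.int64(342), np.int64(359)) [354.   46.4] [360.4  23. ] 24.3
axis [457.48273424  58.68900376] 13.758598386298127 [ 0.2 -0.4  0.2  0.2 -0.5  0.1  0.1  0.1  0.1  0.1  0.   0.  -0.  -0.
 -0.  -0.1]
tail -110.81416590500064 -109.11959216735426 tip+ 157.07675028231043 tip- 167.80904853502668 -35.707417379037594 29.6903786658781
throat on axis 122.01855824636364
t 2.15 need rows>= 2.07 final [-0.0001  0.0005  0.0063] [ 0.0425 -0.0796  0.0901]
```

>>> move_arm --pt "0 0 0 0.015 -0.028 0.03 0.085" --pt "0 0 0 0.03 -0.055 0.06 0.085" --pt "0 0 0 0.043 -0.08 0.09 0.085" --pt "0 0 0 0.043 -0.08 0.09 0.085" --pt "0 0 0 0.043 -0.08 0.09 0.085"

```text
clock: 2.78
eef_pos: [470.5, 190.5, 130.6]
tcp_rot: [3.141, 0.0, 0.268]
contact_force: [0.2, -0.6, -0.4]
opening: 0.998
grasp_force: 0.0
```

```bash
python3 - <<'E'
from h import *
import pickle
s=sensors.sense();cp=camera_params('wrist');p,d=grab_frame('wrist');pickle.dump((cp,p,d),open('w2.pkl','wb'))
c=proj(cp,[572.8,223.1,88]);print(c,s['eef_pos'])
x0,y0=int(c[0])-75,max(0,int(c[1])-55);print(x0,y0);save('w2.png',p,(x0,y0,x0+150,y0+110),5.2)
E
```

```text
[312.88349285  54.30466   ] [470.50452377 190.48983608 130.56317639]
237 0
```

View pics/w2.png

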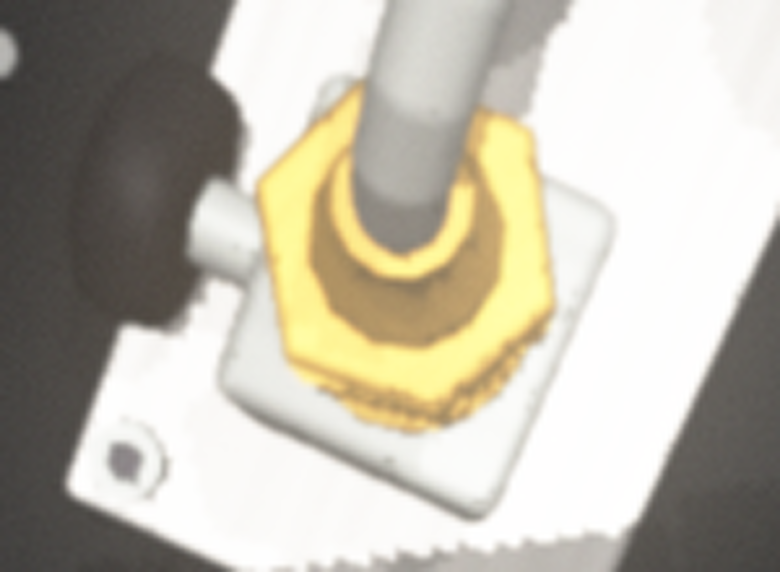

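The close view shows the notched nut's top face. Its corners are at crop pixels (258,187), (288,357), (435,402), (553,305) and (530,125), and the tube hides the sixth near (365,85).

```bash
python3 - <<'E'
from h import *
import pickle
from scipy.optimize import least_squares
cp,p,d=pickle.load(open('w2.pkl','rb'))
C=np.array([(258,187),(288,357),(435,402),(553,305),(530,125)])
W=np.array([atz(cp,237+(a+.5)/5.2-.5,(b+.5)/5.2-.5,86.8)[:2] for a,b in C]);print(W.round(1))
k=np.array([0,1,2,3,4])
f=lambda q:(W-(q[:2]+q[3]*np.c_[np.cos(q[2]+k*np.pi/3),np.sin(q[2]+k*np.pi/3)])).ravel()
best=least_squares(f,[*W.mean(0),np.arctan2(*(W[0]-W.mean(0))[::-1]),18.5])
print(best.x[:2],np.degrees(best.x[2]),'mod60',np.degrees(best.x[2])%60,best.x[3],f(best.x).round(1))
# outlet yaw from valve corner edges
a,b=[atz(cp,237+a/5.2,b/5.2,50)[:2] for a,b in((222,385),(480,518))];e=b-a;print('valve edge',np.degrees(np.arctan2(e[1],e[0])),np.linalg.norm(e))
go(489.5,66.5,60,13.8)
E
```

```text
[[578.4 240.5]
 [562.4 233.2]
 [562.3 215.8]
 [575.7 205.6]
 [592.2 213.2]]
[577.33591462 223.18623924] 85.8966716510438 mod60 25.896671651043803 17.52499238987949 [-0.2 -0.2 -0.4  0.2  0.7  0.2 -0.4 -0.1  0.3 -0.2]
valve edge -100.5055653836508 39.634753572985844
t 2.83 need rows>= 2.34 final [ 0.0001 -0.0006  0.0267] [-0.0148  0.1243  0.071 ]
```

Nut centre is about (577.3, 223.2), with corners at 26° mod 60. The jaw axis must line up with a corner, so the spanner yaw is 71° (handle towards -y), and turning clockwise takes it to about 18°. Next is the grasp.

>>> move_arm --pt "0 0 0.01 -0.005 0.045 0 0.085" --pt "0 0 0.02 -0.01 0.09 0.03 0.085" --pt "0 0 0.027 -0.015 0.124 0.06 0.085" --pt "0 0 0.027 -0.015 0.124 0.095 0.07" --pt "0 0 0.027 -0.015 0.124 0.11 0.06" --pt "0 0 0.027 -0.015 0.124 0.115 0.05" --pt "0 0 0.027 -0.015 0.124 0.115 0.05" --grip_force 100

```text
clock: 3.7
eef_pos: [489.5, 67.4, 16.0]
tcp_rot: [3.141, -0.001, 0.24]
contact_force: [0.4, -0.9, -0.4]
opening: 0.587
grasp_force: 0.0
```

```bash
python3 - <<'E'
from h import *
go(489.5,66.5,5,13.8)
E
```

```text
t 3.7 need rows>= 0.18 final [ 0.0001 -0.001  -0.0004] [-0.0002  0.0008  0.011 ]
```

>>> move_arm --pt "0 0 0 0 0.001 0.006 0.045" --pt "0 0 0 0 0.001 0.011 0.04" --pt "0 0 0 0 0.001 0.011 0.03" --pt "0 0 0 0 0.001 0.011 0.015" --pt "0 0 0 0 0.001 0.011 0.015" --pt "0 0 0 0 0.001 0.011 0.015" --grip_force 100

```text
clock: 4.45
eef_pos: [489.1, 66.1, 4.7]
tcp_rot: [-3.142, 0.0, 0.24]
contact_force: [-2.1, 0.4, 5.6]
opening: 0.273
grasp_force: 98.2
```

>>> move_arm --pt "0 0 0 0 0 -0.01 0.015" --pt "0 0 0 0 0 -0.03 0.015" --pt "0 0 0 0 0 -0.055 0.015" --pt "0 0 0 0 0 -0.067 0.015" --pt "0 0 0 0 0 -0.067 0.015" --pt "0 0 0 0 0 -0.067 0.015" --grip_force 120

```text
clock: 5.2
eef_pos: [488.7, 66.0, 70.7]
tcp_rot: [-3.142, 0.001, 0.24]
contact_force: [-0.6, -0.0, -4.5]
opening: 0.262
grasp_force: 118.5
```

```bash
python3 - <<'E'
from h import *
import pickle
s=sensors.sense();cp=camera_params('wrist');p,d=grab_frame('wrist');pickle.dump((cp,p,d),open('w3.pkl','wb'))
save('w3.png',p)
print(s['eef_pos'],s['tcp_rot'],s['wrist_torque'])
E
```

```text
[488.65139489  65.99342398  70.65577381] [-3.14151122e+00  1.04236148e-03  2.39843254e-01] [ 0.01566434  0.02479597 -0.021197  ]
```

View pics/w3.png

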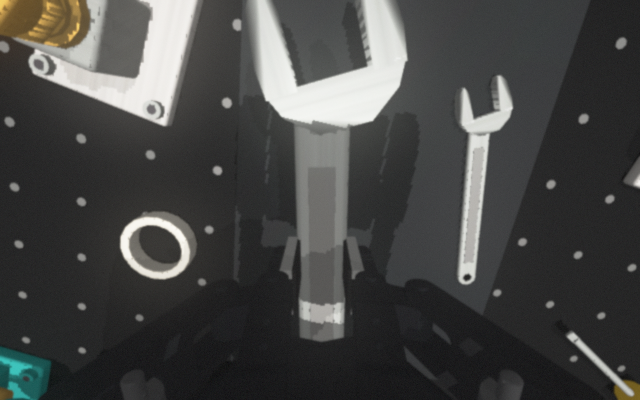

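The held spanner: throat corners are at (297,86) and (371,66), with the head at the top of the picture. I'll compute the jaw centre in the tool frame.

```bash
python3 - <<'E'
from h import *
import pickle
cp,p,d=pickle.load(open('w3.pkl','rb'))
save('w3c.png',p,(240,0,420,130),4.4)
tcp=np.array([488.65,65.99,70.66]);Ri=R.from_euler('xyz',[np.pi,0,.23984]).inv()
for q in[(320,105),(390,80),(290,100),(322,150),(322,200)]:print(q,Ri.apply(at(cp,d,*q)-tcp).round(1))
E
```

```text
(320, 105) [ 78.6  -0.  -10.8]
(390, 80) [ 88.7  29.8 -10. ]
(290, 100) [ 80.6 -13.1  -9.8]
(322, 150) [58.7  0.9 -7.7]
(322, 200) [34.8  0.9 -9. ]
```

View pics/w3c.png

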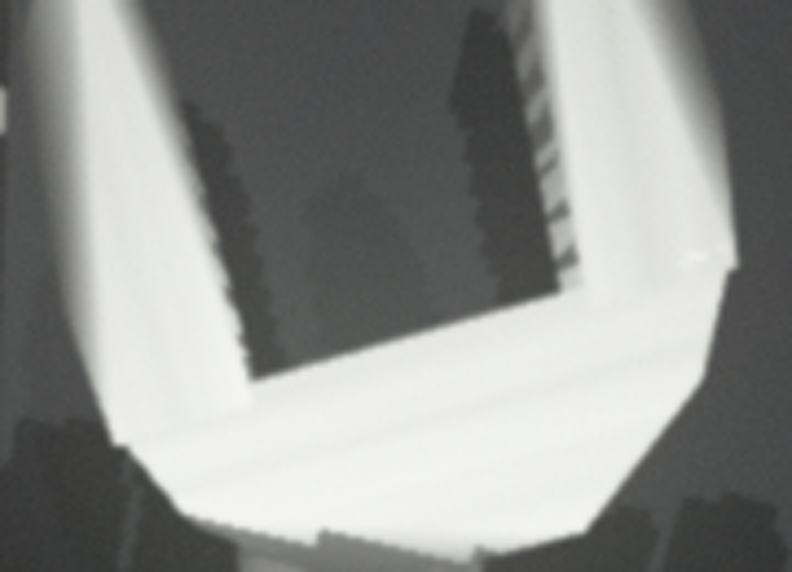

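```bash
python3 - <<'E'
from h import *
import pickle
cp,p,d=pickle.load(open('w3.pkl','rb'))
tcp=np.array([488.65,65.99,70.66]);Ri=R.from_euler('xyz',[np.pi,0,.23984]).inv()
f=lambda u,v,h=81:Ri.apply(atz(cp,240+(u+.5)/4.4-.5,(v+.5)/4.4-.5,h)-tcp)[:2]
a,b=f(250,383),f(583,288);print(a,b,'width',np.linalg.norm(a-b))
c=f(188,130);print('left wall dir (tool, y flipped)',np.degrees(np.arctan2(-(c-a)[1],(c-a)[0])))
e=f(548,60);print('right wall',np.degrees(np.arctan2(-(e-b)[1],(e-b)[0])))
n=(b-a)/np.linalg.norm(b-a);dirn=np.array([n[1],-n[0]]);print('opening dir',np.degrees(np.arctan2(-dirn[1],dirn[0])))
print('jaw centre tool',(a+b)/2+20*dirn)
# handle centre line
for v in(150,170,190,210):
    r=p[v].astype(int).min(1);print(v,[x for x in range(285,360) if abs(r[x]-r[x-1])>25])
    
E
```

```text
[ 86.03380671 -10.1029508 ] [94.50632854 21.78434093] width 32.99368121264373
left wall dir (tool, y flipped) 13.337367514345203
right wall 12.449278507915814
opening dir 14.879810738758536
jaw centre tool [109.59940012   0.70484994]
150 []
170 [349]
190 [348]
210 [348]
```

```bash
cat >> h.py <<'E'
N=np.array([577.3,223.2])
def tcp_for(back,psi,nut=N,jaw=(109.8,-0.5),op=15):
    "TCP xy so that jaw centre is `back` mm before the nut axis along the opening"
    a=np.radians(psi+op);p=np.radians(psi);M=np.array([[np.cos(p),-np.sin(p)],[np.sin(p),np.cos(p)]])
    return nut-back*np.array([np.cos(a),np.sin(a)])-M@np.array(jaw)
E
python3 - <<'E'
from h import *
x,y=tcp_for(50,71);print(x,y);go(x,y,72.2,71)
E
```

```text
537.5920336655983 69.66664196343238
t 5.25 need rows>= 5.45 final [-9.000e-04  1.300e-03 -9.994e-01] [ 0.0486  0.0081 -0.0018]
```

>>> move_arm --pt "0 0 -0.12 0.005 0.001 -0.001 0.015" --pt "0 0 -0.29 0.014 0.003 -0.002 0.015" --pt "0 0 -0.46 0.022 0.005 -0.002 0.015" --pt "0 0 -0.63 0.031 0.006 -0.002 0.015" --pt "0 0 -0.8 0.04 0.007 -0.002 0.015" --pt "0 0 -0.94 0.047 0.008 -0.002 0.015" --pt "0 0 -0.999 0.049 0.008 -0.002 0.015" --pt "0 0 -0.999 0.049 0.008 -0.002 0.015"

```text
clock: 6.25
eef_pos: [538.2, 69.9, 72.4]
tcp_rot: [-3.14, 0.001, 1.238]
contact_force: [0.7, 0.8, -5.6]
opening: 0.26
grasp_force: 118.4
```

```bash
python3 - <<'E'
from h import *
import pickle
s=sensors.sense();cp=camera_params('wrist');p,d=grab_frame('wrist');pickle.dump((cp,p,d),open('w4.pkl','wb'))
save('w4.png',p,(200,0,440,130),3.3)
print(s['eef_pos'],s['tcp_rot'],s['contact_force'],s['wrist_torque'])
E
```

```text
[538.21903231  69.87822019  72.35039962] [-3.14019359e+00  6.97586718e-04  1.23829928e+00] [ 0.73998204  0.8051555  -5.62843334] [-0.04554986  0.05016759  0.03226554]
```

View pics/w4.png

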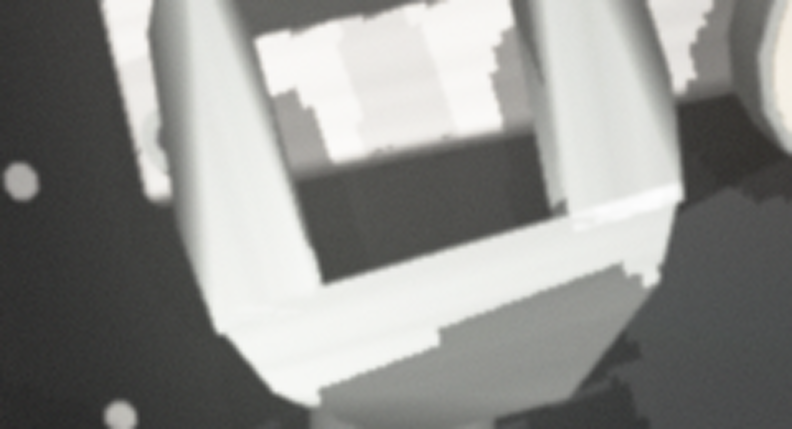

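The jaw opens ahead, with the nut just out of the frame. I'll advance along the opening and watch the force.

```bash
python3 - <<'E'
from h import *
for b in(25,12,5,-1.5):
    x,y=tcp_for(b,71);go(x,y,72.2,71)
E
```

```text
t 6.3 need rows>= 0.4 final [-0.0014  0.0007 -0.0018] [ 0.0238 -0.007   0.0003]
t 6.3 need rows>= 0.61 final [-0.0014  0.0007 -0.0018] [ 0.0363 -0.0103  0.0002]
t 6.3 need rows>= 0.73 final [-0.0014  0.0007 -0.0018] [ 0.0431 -0.0122  0.0002]
t 6.3 need rows>= 0.83 final [-0.0014  0.0007 -0.0018] [ 0.0494 -0.0139  0.0002]
```

>>> move_arm --pt "0 0 -0.001 0.008 -0.002 0 0.015" --pt "0 0 -0.002 0.016 -0.005 0 0.015" --pt "0 0 -0.002 0.024 -0.007 0 0.015" --pt "0 0 -0.002 0.028 -0.008 0 0.015" --pt "0 0 -0.002 0.028 -0.008 0 0.015"

```text
clock: 6.92
eef_pos: [540.1, 99.4, 73.2]
tcp_rot: [-3.141, 0.0, 1.241]
contact_force: [0.4, -0.6, -4.3]
opening: 0.259
grasp_force: 118.4
```

```bash
python3 - <<'E'
from h import *
s=sensors.sense();print(s['contact_force'],s['wrist_torque'])
for b in(12,5,-1.5):
    x,y=tcp_for(b,71);go(x,y,72.2,71)
E
```

```text
[ 0.40635203 -0.59980059 -4.25101674] [0.08337159 0.10863235 0.05812331]
t 6.92 need rows>= 0.13 final [-0.0003  0.0001  0.0022] [ 0.0078 -0.0025  0.001 ]
t 6.92 need rows>= 0.25 final [-0.0003  0.0001  0.0022] [ 0.0145 -0.0043  0.001 ]
t 6.92 need rows>= 0.35 final [-0.0003  0.0001  0.0022] [ 0.0208 -0.006   0.001 ]
```

>>> move_arm --pt "0 0 0.001 0.003 -0.001 0.001 0.015" --pt "0 0 0.002 0.006 -0.002 0.001 0.015" --pt "0 0 0.002 0.008 -0.0025 0.001 0.015" --pt "0 0 0.002 0.008 -0.0025 0.001 0.015"

```text
clock: 7.42
eef_pos: [540.4, 107.6, 72.2]
tcp_rot: [-3.141, -0.0, 1.239]
contact_force: [-1.3, 1.2, -4.6]
opening: 0.257
grasp_force: 118.4
```

>>> move_arm --pt "0 0 0 0.002 -0.0005 0 0.015" --pt "0 0 0 0.004 -0.001 0 0.015" --pt "0 0 0 0.004 -0.001 0 0.015"

```text
clock: 7.8
eef_pos: [540.8, 111.7, 72.3]
tcp_rot: [-3.141, -0.0, 1.239]
contact_force: [-1.3, 0.7, -5.4]
opening: 0.256
grasp_force: 118.4
```

```bash
python3 - <<'E'
from h import *
s=sensors.sense();print(s['contact_force'],s['wrist_torque'])
for b in(3,-1.5):
    x,y=tcp_for(b,71);go(x,y,72.2,71)
p,d=grab_frame('top');cp=camera_params('top');c=proj(cp,[560,150,80]);x0,y0=int(c[0])-45,int(c[1])-40
q,_=grab_frame('side');cs=camera_params('side');e=proj(cs,[570,200,77]);x1,y1=int(e[0])-45,int(e[1])-40
save('m1.png',np.hstack([p[y0:y0+80,x0:x0+90],q[y1:y1+80,x1:x1+90]]),None,4.4)
E
```

```text
[-1.31498992  0.71792886 -5.41223062] [0.05587981 0.24549945 0.11373651]
t 7.8 need rows>= 0.08 final [-0.0001 -0.0001 -0.0003] [ 0.0046 -0.0016  0.0001]
t 7.8 need rows>= 0.15 final [-0.0001 -0.0001 -0.0003] [ 0.009  -0.0027  0.0001]
```

View pics/m1.png

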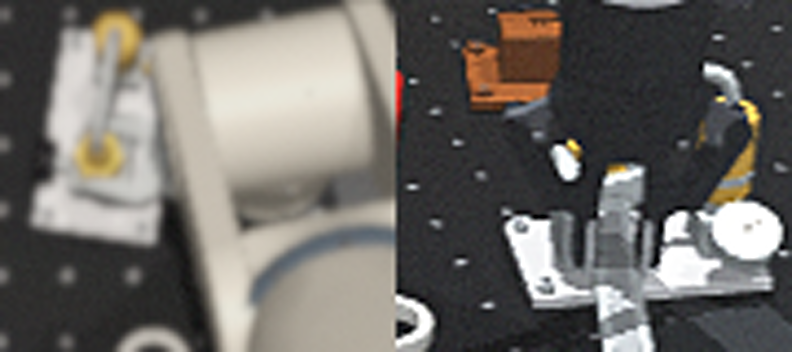

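The top view shows the jaw around the nut at (100,155), and the side view shows the nut between the jaw arms. The forces are tiny, so I'll keep advancing in small steps.

>>> move_arm --pt "0 0 0 0.0015 -0.0005 0 0.015" --pt "0 0 0 0.003 -0.001 0 0.015" --pt "0 0 0 0.003 -0.001 0 0.015"

```text
clock: 8.28
eef_pos: [540.9, 114.8, 72.3]
tcp_rot: [3.142, -0.0, 1.239]
contact_force: [-2.0, 0.2, -3.8]
opening: 0.261
grasp_force: 118.5
```

>>> move_arm --pt "0 0 0 0.0015 -0.0005 0 0.015" --pt "0 0 0 0.003 -0.001 0 0.015" --pt "0 0 0 0.003 -0.001 0 0.015"

```text
clock: 8.65
eef_pos: [541.1, 118.1, 72.3]
tcp_rot: [3.141, -0.0, 1.239]
contact_force: [-0.0, 0.7, -3.7]
opening: 0.258
grasp_force: 118.4
```

```bash
python3 - <<'E'
from h import *
s=sensors.sense();print(s['contact_force'],s['wrist_torque'])
for b in(-1.5,):
    x,y=tcp_for(b,71);go(x,y,72.2,71)
E
```

```text
[-0.01868999  0.70812854 -3.71895501] [0.02506179 0.18977485 0.07322645]
t 8.65 need rows>= 0.05 final [ 0.0003 -0.0003 -0.0003] [ 0.0028 -0.0009  0.0001]
```

>>> move_arm --pt "0 0 0 0.001 -0.0003 0 0.015" --pt "0 0 0 0.002 -0.0005 0 0.015" --pt "0 0 0 0.002 -0.0005 0 0.015"

```text
clock: 9.02
eef_pos: [541.2, 120.0, 72.3]
tcp_rot: [3.141, -0.0, 1.239]
contact_force: [-0.2, 0.1, -4.9]
opening: 0.263
grasp_force: 118.5
```

>>> move_arm --pt "0 0 0 0.0007 -0.0002 0 0.015" --pt "0 0 0 0.0014 -0.0004 0 0.015" --pt "0 0 0 0.0014 -0.0004 0 0.015"

```text
clock: 9.4
eef_pos: [541.2, 121.4, 72.3]
tcp_rot: [3.142, -0.0, 1.239]
contact_force: [-0.7, 0.4, -4.2]
opening: 0.26
grasp_force: 118.4
```

>>> move_arm --pt "0 0 0 0.0007 -0.0002 0 0.015" --pt "0 0 0 0.0014 -0.0004 0 0.015" --pt "0 0 0 0.0014 -0.0004 0 0.015"

```text
clock: 9.78
eef_pos: [541.3, 122.8, 72.3]
tcp_rot: [3.142, -0.0, 1.239]
contact_force: [-1.5, 0.0, -4.6]
opening: 0.257
grasp_force: 118.5
```

```bash
python3 - <<'E'
from h import *
s=sensors.sense();print(s['contact_force'],s['wrist_torque'])
for b in(-1.5,):
    x,y=tcp_for(b,71);print(x,y);go(x,y,72.2,71)
E
```

```text
[-1.5135299   0.04026894 -4.63667251] [-0.01803013  0.12033365  0.04168112]
541.1844920634207 121.04119055181333
t 9.78 need rows>= 0.03 final [ 0.     -0.     -0.0004] [-0.0017  0.0005  0.0001]
```

>>> move_arm --pt "0 0 0 0.0005 -0.0001 0 0.015" --pt "0 0 0 0.001 -0.0003 0 0.015" --pt "0 0 0 0.001 -0.0003 0 0.015"

```text
clock: 10.15
eef_pos: [541.1, 123.3, 72.2]
tcp_rot: [-3.141, 0.001, 1.239]
contact_force: [-0.9, -5.5, -4.8]
opening: 0.26
grasp_force: 118.5
```

>>> move_arm --pt "0 0 0 0.0005 -0.0001 0 0.015" --pt "0 0 0 0.001 -0.0003 0 0.015" --pt "0 0 0 0.001 -0.0003 0 0.015"

```text
clock: 10.52
eef_pos: [540.8, 123.5, 72.0]
tcp_rot: [-3.141, 0.002, 1.239]
contact_force: [-1.2, -9.8, -3.4]
opening: 0.258
grasp_force: 118.6
```

The throat meets the corner at y≈123.2: the reaction is 5 to 10 N and motion stalls, so the jaw is home. I'll ease off 1 mm and turn clockwise on an arc about the nut, starting with a small test.

```bash
python3 - <<'E'
import numpy as np
for t in np.arange(.02,.33,.02):print(round(t,2),round(.10835*(1-np.cos(t))+.0009*np.sin(t),4),round(-.10835*np.sin(t)+.0009*(1-np.cos(t)),4))
E
```

```text
0.02 0.0 -0.0022
0.04 0.0001 -0.0043
0.06 0.0002 -0.0065
0.08 0.0004 -0.0087
0.1 0.0006 -0.0108
0.12 0.0009 -0.013
0.14 0.0012 -0.0151
0.16 0.0015 -0.0173
0.18 0.0019 -0.0194
0.2 0.0023 -0.0215
0.22 0.0028 -0.0236
0.24 0.0033 -0.0257
0.26 0.0039 -0.0278
0.28 0.0045 -0.0299
0.3 0.0051 -0.032
0.32 0.0058 -0.034
```

>>> move_arm --pt "0 0 0 -0.001 0.0003 0 0.015" --pt "0 0 0.02 -0.001 -0.0019 0 0.015" --pt "0 0 0.04 -0.0009 -0.004 0 0.015" --pt "0 0 0.06 -0.0008 -0.0062 0 0.015" --pt "0 0 0.06 -0.0008 -0.0062 0 0.015"

```text
clock: 11.15
eef_pos: [534.8, 125.6, 72.2]
tcp_rot: [-3.141, 0.001, 1.178]
contact_force: [-0.7, -6.7, -3.9]
opening: 0.26
grasp_force: 118.5
```

```bash
python3 - <<'E'
from h import *
s=sensors.sense();print(s['contact_force'],s['wrist_torque'],s['eef_pos'],np.degrees(s['tcp_rot'][2]))
E
```

```text
[-0.67087147 -6.74950561 -3.8561122 ] [-0.9928494   0.12687884 -0.14917661] [534.79083141 125.63235614  72.1850284 ] 67.50309516824933
```

>>> move_arm --pt "0 0 0.02 -0.0005 -0.0022 0 0.015" --pt "0 0 0.04 -0.0009 -0.0043 0 0.015" --pt "0 0 0.06 -0.0008 -0.0065 0 0.015" --pt "0 0 0.08 -0.0006 -0.0087 0 0.015" --pt "0 0 0.08 -0.0006 -0.0087 0 0.015"

```text
clock: 11.78
eef_pos: [527.1, 129.1, 72.4]
tcp_rot: [3.141, -0.0, 1.099]
contact_force: [0.6, -1.6, -3.9]
opening: 0.261
grasp_force: 118.5
```

```bash
python3 - <<'E'
from h import *
s=sensors.sense();print(s['contact_force'],s['wrist_torque'],s['eef_pos'],np.degrees(s['tcp_rot'][2]))
E
```

```text
[ 0.57141923 -1.63648091 -3.85343234] [-0.32926434  0.01465431  0.07918301] [527.10230899 129.07924783  72.39939217] 62.95412454477196
```

>>> move_arm --pt "0 0 0.02 0 -0.0022 0 0.015" --pt "0 0 0.04 0.0001 -0.0043 0 0.015" --pt "0 0 0.06 0.0002 -0.0065 0 0.015" --pt "0 0 0.06 0.0002 -0.0065 0 0.015"

```text
clock: 12.28
eef_pos: [521.8, 132.2, 72.5]
tcp_rot: [3.141, -0.001, 1.039]
contact_force: [4.0, -3.0, -3.9]
opening: 0.258
grasp_force: 118.5
```

```bash
python3 - <<'E'
from h import *
s=sensors.sense();print(s['contact_force'],s['wrist_torque'],s['eef_pos'],np.degrees(s['tcp_rot'][2]))
E
```

```text
[ 3.99144125 -3.03212863 -3.90489285] [-0.53197637 -0.59124062  0.23685764] [521.78632835 132.1997819   72.51913052] 59.5039198767679
```

Resistance is mounting against the clockwise turn, about 0.8 N m and in the right sense, so the jaw has taken up the flats. I'll carry on round the arc.

>>> move_arm --pt "0 0 0.04 0.0001 -0.0043 0 0.015" --pt "0 0 0.08 0.0004 -0.0087 0 0.015" --pt "0 0 0.12 0.0009 -0.013 0 0.015" --pt "0 0 0.16 0.0015 -0.0173 0 0.015" --pt "0 0 0.2 0.0023 -0.0215 0 0.015" --pt "0 0 0.2 0.0023 -0.0215 0 0.015"

```text
clock: 13.02
eef_pos: [504.8, 144.9, 72.6]
tcp_rot: [3.14, -0.001, 0.839]
contact_force: [5.3, -5.3, -5.0]
opening: 0.257
grasp_force: 118.5
```

```bash
cat >> h.py <<'E'
def feel():
    s=sensors.sense();n=np.array([577.4,225.3]);r=(s['eef_pos'][:2]-n)/1000;F=s['contact_force'];y=s['tcp_rot'][2]
    M=np.array([[np.cos(y),np.sin(y)],[-np.sin(y),np.cos(y)]])
    print('F',F.round(1),'torque nut',round(r[0]*F[1]-r[1]*F[0]+s['wrist_torque'][2],2),'along/left',(M@F[:2]).round(1),'nut in spanner axes',(M@(-r*1000)).round(1),'yaw',np.degrees(y).round(1),s['eef_pos'].round(1),'j6',s['qpos'][5].round(2))
E
python3 -c "from h import *;feel()"
```

```text
F [ 5.3 -5.3 -5. ] torque nut 1.04 along/left [-0.4 -7.5] nut in spanner axes [108.3  -0.2] yaw 48.1 [504.8 144.9  72.6] j6 1.01
```

>>> move_arm --pt "0 0 0.04 0.0001 -0.0043 0 0.015" --pt "0 0 0.08 0.0004 -0.0087 0 0.015" --pt "0 0 0.12 0.0009 -0.013 0 0.015" --pt "0 0 0.16 0.0015 -0.0173 0 0.015" --pt "0 0 0.2 0.0023 -0.0215 0 0.015" --pt "0 0 0.24 0.0033 -0.0257 0 0.015" --pt "0 0 0.28 0.0045 -0.0299 0 0.015" --pt "0 0 0.32 0.0058 -0.034 0 0.015"

```text
clock: 14.02
eef_pos: [483.5, 171.4, 72.5]
tcp_rot: [3.14, -0.001, 0.518]
contact_force: [6.8, -8.3, -4.3]
opening: 0.258
grasp_force: 118.5
```

```bash
python3 -c "from h import *;feel()"
```

```text
F [ 6.8 -8.3 -4.3] torque nut 1.32 along/left [  1.8 -10.6] nut in spanner axes [108.3   0.3] yaw 29.7 [483.5 171.4  72.5] j6 1.39
```

>>> move_arm --pt "0 0 0.04 0.0001 -0.0043 0 0.015" --pt "0 0 0.08 0.0004 -0.0087 0 0.015" --pt "0 0 0.12 0.0009 -0.013 0 0.015" --pt "0 0 0.16 0.0015 -0.0173 0 0.015" --pt "0 0 0.2 0.0023 -0.0215 0 0.015" --pt "0 0 0.24 0.0033 -0.0257 0 0.015" --pt "0 0 0.28 0.0045 -0.0299 0 0.015" --pt "0 0 0.32 0.0058 -0.034 0 0.015"

```text
clock: 15.02
eef_pos: [471.7, 203.5, 72.5]
tcp_rot: [3.14, -0.001, 0.198]
contact_force: [8.6, -10.8, -4.0]
opening: 0.26
grasp_force: 118.5
```

```bash
python3 -c "from h import *;feel()"
```

```text
F [  8.6 -10.8  -4. ] torque nut 1.29 along/left [  6.3 -12.3] nut in spanner axes [108.    0.6] yaw 11.3 [471.7 203.5  72.5] j6 1.78
```

>>> move_arm --pt "0 0 0.04 0.0003 -0.0043 0 0.015" --pt "0 0 0.08 0.0008 -0.0087 0 0.015" --pt "0 0 0.12 0.0015 -0.013 0 0.015" --pt "0 0 0.16 0.0023 -0.0173 0 0.015" --pt "0 0 0.2 0.0031 -0.0215 0 0.015" --pt "0 0 0.2 0.0031 -0.0215 0 0.015"

```text
clock: 15.78
eef_pos: [469.7, 224.9, 72.2]
tcp_rot: [3.14, -0.0, -0.002]
contact_force: [6.3, -11.0, -3.5]
opening: 0.257
grasp_force: 118.6
```

```bash
python3 -c "from h import *;feel()"
```

```text
F [  6.3 -11.   -3.5] torque nut 1.08 along/left [  6.3 -11. ] nut in spanner axes [107.7   0.6] yaw -0.1 [469.7 224.9  72.2] j6 2.02
```

Turned about 57° or more under a steady torque of roughly 1.1–1.3 N m. I'll unload by backing through the play, then draw the spanner off along the flats.

>>> move_arm --pt "0 0 -0.025 0 0.0027 0 0.015" --pt "0 0 -0.05 0 0.0054 0 0.015" --pt "0 0 -0.05 0 0.0054 0 0.015"

```text
clock: 16.15
eef_pos: [469.4, 220.1, 72.2]
tcp_rot: [3.141, 0.0, 0.048]
contact_force: [4.0, -6.4, -3.9]
opening: 0.258
grasp_force: 118.8
```

```bash
python3 -c "from h import *;feel()"
```

```text
F [ 4.  -6.4 -3.9] torque nut 0.29 along/left [ 3.7 -6.6] nut in spanner axes [108.1   0. ] yaw 2.7 [469.4 220.1  72.2] j6 1.96
```

>>> move_arm --pt "0 0 -0.02 0.0005 0.0025 0 0.015" --pt "0 0 -0.02 -0.0025 0.0038 0 0.015" --pt "0 0 -0.02 -0.0055 0.0045 0 0.015" --pt "0 0 -0.02 -0.0055 0.0045 0 0.015"

```text
clock: 16.65
eef_pos: [467.8, 216.9, 73.4]
tcp_rot: [-3.14, -0.007, 0.069]
contact_force: [11.9, -3.0, -5.9]
opening: 0.26
grasp_force: 118.4
```

```bash
python3 -c "from h import *;feel()"
```

```text
F [11.9 -3.  -5.9] torque nut 0.16 along/left [11.7 -3.8] nut in spanner axes [109.9   0.8] yaw 4.0 [467.8 216.9  73.4] j6 1.93
```

The pull is resisted (12 N) because the jaw is still about 3–4° off the flats. I'll relieve the pull, rotate further to the middle of the play, and try again.

>>> move_arm --pt "0 0 0 0.004 -0.001 0 0.015" --pt "0 0 -0.03 0.004 0.0022 0 0.015" --pt "0 0 -0.06 0.004 0.0055 0 0.015" --pt "0 0 -0.06 0.004 0.0055 0 0.015"

```text
clock: 17.15
eef_pos: [468.2, 210.4, 72.2]
tcp_rot: [-3.142, 0.001, 0.129]
contact_force: [-0.9, -2.0, -3.8]
opening: 0.259
grasp_force: 118.7
```

```bash
python3 -c "from h import *;feel()"
```

```text
F [-0.9 -2.  -3.8] torque nut -0.09 along/left [-1.2 -1.9] nut in spanner axes [110.3   0.7] yaw 7.4 [468.2 210.4  72.2] j6 1.86
```

>>> move_arm --pt "0 0 0 -0.002 0.0005 0 0.015" --pt "0 0 0 -0.004 0.001 0 0.015" --pt "0 0 0 -0.006 0.0015 0 0.015" --pt "0 0 0 -0.006 0.0015 0 0.015"

```text
clock: 17.65
eef_pos: [462.7, 208.4, 72.4]
tcp_rot: [-3.142, -0.0, 0.129]
contact_force: [3.3, -2.8, -4.7]
opening: 0.262
grasp_force: 118.7
```

```bash
python3 -c "from h import *;feel()"
```

```text
F [ 3.3 -2.8 -4.7] torque nut -0.01 along/left [ 2.9 -3.2] nut in spanner axes [115.9   2. ] yaw 7.4 [462.7 208.4  72.4] j6 1.86
```

Sliding freely now, so I'll draw it all the way off.

>>> move_arm --pt "0 0 0 -0.003 0.001 0 0.015" --pt "0 0 0 -0.007 0.0022 0 0.015" --pt "0 0 0 -0.011 0.0033 0 0.015" --pt "0 0 0 -0.015 0.0045 0 0.015" --pt "0 0 0 -0.015 0.0045 0 0.015"

```text
clock: 18.27
eef_pos: [447.5, 201.9, 72.1]
tcp_rot: [3.141, 0.001, 0.129]
contact_force: [0.2, -0.1, -5.1]
opening: 0.263
grasp_force: 118.7
```

```bash
python3 -c "from h import *;feel()"
```

```text
F [ 0.2 -0.1 -5.1] torque nut 0.07 along/left [ 0.1 -0.1] nut in spanner axes [131.8   6.5] yaw 7.4 [447.5 201.9  72.1] j6 1.86
```

>>> move_arm --pt "0 0 0 -0.01 0.003 0 0.015" --pt "0 0 0 -0.025 0.0075 0 0.015" --pt "0 0 0 -0.038 0.011 0 0.015" --pt "0 0 0 -0.038 0.02 0 0.015" --pt "0 0 0 -0.038 0.035 0 0.015" --pt "0 0 0 -0.038 0.05 0 0.015"

```text
clock: 19.02
eef_pos: [417.9, 146.5, 72.4]
tcp_rot: [-3.142, -0.001, 0.129]
contact_force: [0.4, -0.2, -5.0]
opening: 0.256
grasp_force: 118.7
```

```bash
python3 -c "from h import *;feel();go(488,66,74,13.8)"
```

```text
F [ 0.4 -0.2 -5. ] torque nut 0.07 along/left [ 0.3 -0.2] nut in spanner axes [168.3  57.6] yaw 7.4 [417.9 146.5  72.4] j6 1.78
t 19.02 need rows>= 1.74 final [ 0.     -0.0006 -0.1121] [ 0.0592  0.0889 -0.0016]
```

>>> move_arm --pt "0 0 -0.03 0.01 0.025 0 0.015" --pt "0 0 -0.07 0.03 0.055 0 0.015" --pt "0 0 -0.11 0.05 0.08 0 0.015" --pt "0 0 -0.112 0.059 0.089 0 0.015" --pt "0 0 -0.112 0.059 0.089 0.02 0.015" --pt "0 0 -0.112 0.059 0.089 0.04 0.015" --pt "0 0 -0.112 0.059 0.089 0.056 0.015" --pt "0 0 -0.112 0.059 0.089 0.06 0.015"

```text
clock: 20.02
eef_pos: [486.3, 66.8, 11.3]
tcp_rot: [-3.141, 0.002, 0.241]
contact_force: [0.2, -0.6, -4.0]
opening: 0.261
grasp_force: 118.8
```

```bash
python3 -c "from h import *;feel();go(488,66,5,13.8)"
```

```text
F [ 0.2 -0.6 -4. ] torque nut 0.09 along/left [ 0.1 -0.6] nut in spanner axes [126.2 132.3] yaw 13.8 [486.3  66.8  11.3] j6 1.46
t 20.02 need rows>= 0.11 final [-0.0002  0.002  -0.0003] [0.0015 0.0012 0.0063]
```

>>> move_arm --pt "0 0 0 0 0 0.003 0.015" --pt "0 0 0 0 0 0.006 0.015" --pt "0 0 0 0 0 0.007 0.015" --pt "0 0 0 0 0 0.007 0.015"

```text
clock: 20.52
eef_pos: [487.3, 67.0, 5.5]
tcp_rot: [3.142, -0.0, 0.241]
contact_force: [-0.7, -0.0, -3.4]
opening: 0.258
grasp_force: 118.8
```

>>> move_arm --pt "0 0 0 0 0 0.001 0.015" --pt "0 0 0 0 0 0.0015 0.015" --pt "0 0 0 0 0 0.0015 0.015"

```text
clock: 20.9
eef_pos: [487.4, 66.9, 4.8]
tcp_rot: [3.142, -0.001, 0.241]
contact_force: [-4.1, 0.3, 11.3]
opening: 0.258
grasp_force: 120.8
```

On the mat. I'll release, rise, and go back to the nut view to verify.

>>> move_arm --pt "0 0 0 0 0 -0.0005 0.04" --pt "0 0 0 0 0 -0.0005 0.06" --pt "0 0 0 0 0 -0.0005 0.085" --pt "0 0 0 0 0 -0.0005 0.085" --pt "0 0 0 0 0 -0.02 0.085" --pt "0 0 0 0 0 -0.06 0.085" --pt "0 0 0 0 0 -0.12 0.085" --pt "0 0 0 0 0 -0.15 0.085"

```text
clock: 21.9
eef_pos: [488.3, 67.0, 156.6]
tcp_rot: [3.141, -0.003, 0.241]
contact_force: [0.3, -0.7, -0.2]
opening: 0.995
grasp_force: 0.0
```

```bash
python3 -c "from h import *;feel();go(460,170,180,15)"
```

```text
F [ 0.3 -0.7 -0.2] torque nut 0.05 along/left [ 0.1 -0.8] nut in spanner axes [124.3 132.5] yaw 13.8 [488.3  67.  156.6] j6 1.46
t 21.9 need rows>= 1.78 final [ 0.0004 -0.0033 -0.021 ] [-0.0028 -0.1067 -0.0234]
```

>>> move_arm --pt "0 0 -0.005 -0.001 -0.03 -0.01 0.085" --pt "0 0 -0.01 -0.002 -0.08 -0.023 0.085" --pt "0 0 -0.02 -0.003 -0.107 -0.023 0.085" --pt "0 0 -0.02 -0.003 -0.107 -0.023 0.085" --pt "0 0 -0.02 -0.003 -0.107 -0.023 0.085"

```text
clock: 22.52
eef_pos: [458.6, 169.6, 176.5]
tcp_rot: [3.141, 0.001, 0.261]
contact_force: [-0.6, 0.0, -0.7]
opening: 0.992
grasp_force: 0.0
```

```bash
python3 - <<'E'
from h import *
import pickle
cp=camera_params('wrist');p,d=grab_frame('wrist');pickle.dump((cp,p,d),open('w5.pkl','wb'))
c=proj(cp,[577.3,225,88]);x0,y0=int(c[0])-60,max(0,int(c[1])-50);print(x0,y0)
a=cv2.resize(p[y0:y0+100,x0:x0+100],(500,500),interpolation=cv2.INTER_CUBIC)
b=cv2.resize(p[:300,300:480],(300,500),interpolation=cv2.INTER_AREA);save('w5.png',np.hstack([a,b]))
for q in((450,58),(540,79),(346,32)):print(proj(cp,[*q,14]))
E
```

```text
228 0
[413.89584522 214.47678431]
[425.30082342 130.9310019 ]
[404.21102438 295.3755954 ]
```

View pics/w5.png

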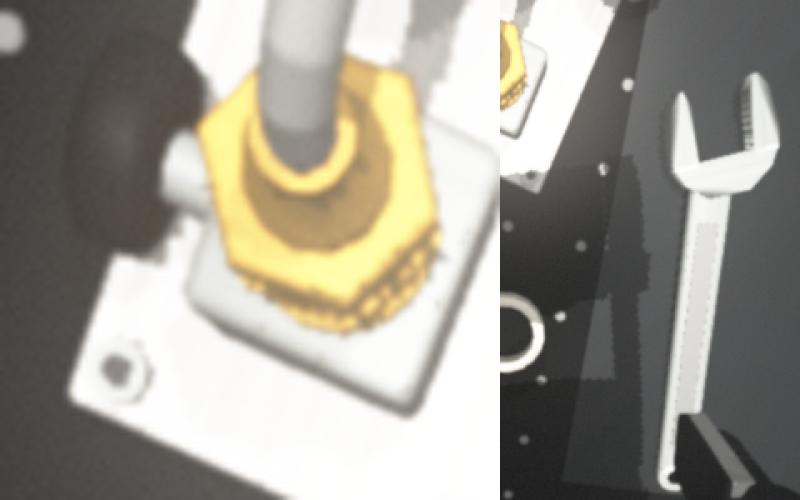

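The spanner lies flat on the mat, handle and jaw both well inside it. The nut's corners are now at crop (198,128), (235,265), (355,305), (440,222) and (412,80).

```bash
python3 - <<'E'
from h import *
import pickle
from scipy.optimize import least_squares
k=np.arange(5)
for f_,C,x0,s in(('w2.pkl',[(258,187),(288,357),(435,402),(553,305),(530,125)],237,5.2),('w5.pkl',[(198,128),(235,265),(355,305),(440,222),(412,80)],228,5)):
    cp=pickle.load(open(f_,'rb'))[0]
    W=np.array([atz(cp,x0+(a+.5)/s-.5,(b+.5)/s-.5,86.8)[:2] for a,b in C])
    f=lambda q:(W-(q[:2]+q[3]*np.c_[np.cos(q[2]+k*np.pi/3),np.sin(q[2]+k*np.pi/3)])).ravel()
    b=least_squares(f,[*W.mean(0),1.5,18.5]);print(b.x[:2],b.x[3],np.degrees(b.x[2])%60,f(b.x).round(1))
E
```

```text
[577.33591464 223.18623924] 17.524992455932992 25.89667163958876 [-0.2 -0.2 -0.4  0.2  0.7  0.2 -0.4 -0.1  0.3 -0.2]
[577.08163544 222.40054868] 17.86902694933527 26.977347037144398 [ 0.2  0.6  0.2 -0.2  0.5 -0.5 -0.6 -0.1 -0.2  0.2]
```

The corners sit at 27° mod 60, against 26° before. With a 71° sweep and about 12° of play, that is a clockwise turn of about 59°, which agrees with the steady torque felt. Handing in.

```bash
python3 -c "from h import *;print(order.sign_off())"
```

```text
the job is handed in; nothing more can be done
None
```

The fuel-gas union nut is cracked loose by about 59° clockwise (an eighth of a turn is 45°), worked out from before-and-after camera views and the spanner's sweep; the larger spanner lies flat on the mat, and the job is handed in at about 22.6 s (no verdict was returned).

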